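Thread the amethyst dop stick into the three-board rack

ROBOT

A 7-joint arm with a two-finger parallel gripper is mounted at the origin on the work surface. World frame = base frame: x ahead of the robot, y to its left, z up, the work surface at z = 0. Lengths are in mm, angles in rad, forces in N, time in s.
With the tool pointing down it reaches from about 400 to 875 mm from the base axis. Payload 6.5 kg.
Tool frame: the origin (TCP) lies midway between the tips of the shut fingers; the grasp point (between the pads) lies 19 mm behind it; z points along the fingers, y is the line along which they close (so a half turn about z gives the same grasp; the last joint's range is limited). The gripper opens to 88 mm and grips with 3 to 60 N. Pads are 18 mm wide; open, the fingers measure 123 mm over their backs; the gripper's body (75 mm by 187 mm) begins 45 mm behind the grasp point.
Start: joints at [-1.323, 0.536, -0.004, 1.538, 0.003, 1.067, -0.071], TCP at [200.634, 618.253, 238.716] pointing down, gripper open.
Joint ranges: [-2.7, 2.7], [-0.37, 2.16], [-1.27, 1.26], [0.24, 2.4], [-1.31, 4.45], [0.19, 1.91], [-2.76, 2.76]. Speed limits (rad/s): [2.39, 2.39, 3.14, 3.14, 3.14, 3.14, 3.14].

INTERFACE

Orientations are given as [roll, pitch, yaw] about the fixed x, y, z axes, in that order (R = Rz(yaw) Ry(pitch) Rx(roll)).
In Python, from workcell import arm gives the robot as it stands.
- The arm moves only by the tool step_arm, never from a script. Its argument "motion" is a list of rows, each an object with "rot": the turn, a rotation vector about the tool's x, y, z in rad, a list of three; "offset": the shift along the tool's x, y, z in mm, a list of three; "fingers": the closure, from -1 (fully open) to 1 (shut). In form: [{"rot": [ax, ay, az], "offset": [tx, ty, tz], "fingers": fingers}, ...]. A call has 1 to 5 rows; each row is the pose to reach, as a shift and turn from the pose commanded when the call began, along the tool's axes at that moment; what a row does not reach only later rows make up. A row lasts 1/10 s, in which the tool goes at most 50 mm and 8.59 degrees, less where a joint would pass 70% of its speed; a pose out of reach is approached as far as the arm can. A call with a gripper value outside its range is refused whole. The fingers move at their own pace and stop on an object; "newtons" is the grip in N (left out, the last holds). Time passes only in rows, so rows that repeat a pose let the fingers close. It gives the time, the measured TCP pose, the force, the opening and the grip force at its end, in the units of the state.
- arm.observe(): the state, without advancing time (a new reading comes with each control period).
- arm.camera(name): name is "side" or "top"; returns (picture, depth): 420x560x3 uint8, red, green, blue; 420x560 float32, mm along the optical axis (not along the pixel's ray), 0 where there is no reading.
- arm.get_calibration(name): a dict with "intrinsics" (3x3 intrinsics, pixels), "R" (3x3) and "t" (3): a world point X has camera coordinates R X + t. Camera axes: x right, y down, z forward; pixel columns grow to the right and rows downward; lengths in mm; the calibration is good to about 2 mm. A picture is of the moment at which its call begins. get_calibration takes no time and is no camera call.
- arm.finish_job(): hands the job in; it is judged then, once.
Trained networks look in the newest picture that a camera, given by its name, has taken for a name from the list of things; names that differ only in an ending like _2 or _b are one class to them, and where a whole thing is asked for, a point or a joint stands for the part that bears it (a point fixed in the world has none). Each returns a list of dicts, best first, with "conf" (0 to 1); they miss things now and then, are a little off and sometimes report something else, mostly with a low value. They report only what shows in the picture. A call takes as long as a camera call.
- arm.cut_out(camera, target): "mask" (420x560 bool, what is visible of it) and "pixel" ([row, column] in pixels, amid what is visible of it).
- arm.landmark_of(camera, target): "pixel" ([row, column] in pixels: a listed point, or the origin of a listed thing).
The state is a dict: "time": time; "joints": joint angles; "dq": joint speeds; "effort": joint torques, N m; "tcp_pos": TCP position; "tcp_rot": TCP orientation; "wrist_force": force on the tool from outside, world axes, zero at the start; "torque": the same for the moment, N m; "width": opening from 0.0 (shut) to 1.0 (fully open); "gripper_force": force on a finger pad.
Only numpy, scipy, OpenCV 4.12 (cv2) and the standard library are available. Lean on these libraries where they do the work, as an engineer would, in place of code of your own. Each camera call takes 0.05 s, during which the arm holds its last target. There are 200 camera calls.

TASK

Take the dop stick with the purple stone out of the wooden holder and lower it, stone upwards, down through the holes of all three boards of the small white rack until its foot stands on the rack's base, then let go. Lower it all the way rather than dropping it, and leave the dop stick with the honey-orange stone standing in the holder.

Things in the scene. Friction and masses are not known exactly. Their poses are not given: they have to be found in the camera images.
- dop_purple: Dop stick to move: round wooden stick, 14 mm diameter, 168 mm tall: bare wood up to 146 mm above the foot, then a brass cup and a purple domed stone 23 mm wide. About 50 g. Origin at the centre of its foot, z up along the stick. It stands loose in either socket of the holder, lowest 34 mm inside; grip the wood, say 125 mm above the foot, and draw it straight up.
- dop_amber: Bystander dop stick, same size and form but with a honey-orange stone; it stands in the other socket, 100 mm from the purple one. Origin at the centre of its foot, z up. Its top is 174 mm above the shelf: carry things past it higher than that or around it.
- holder: Fixed wooden block 160 mm (its x) by 60 mm (its y), 40 mm tall, with two upright round sockets 17 mm wide at x = -50 and +50 mm on its centre line; their floors are 6 mm above the shelf. Origin at the centre of the underside, z up.
- rack: Rack, fixed: dark base 110 x 110 x 8 mm, above it three white boards 90 x 90 x 8 mm on four brass posts near the corners (posts 2 mm proud). Each board has a round hole 28 mm wide in its centre, all on one vertical axis. Upper faces of the boards 34, 60 and 86 mm above the shelf, of the base 8 mm. Origin at the centre of the underside, on the holes' axis, z up.

How it is judged (in metres and radians):
On the way, in this order (a step that is already met when the one before it is completed fails the run):
1. the purple stick's foot has passed through the top board and not yet through the middle one (horizontal distance between dop_purple and rack below 0.02 m and z of dop_purple in the frame of rack between 0.052 and 0.078 m), for 0.04 s.
2. its foot has passed through the middle board and does not yet stand on the base (horizontal distance between dop_purple and rack below 0.02 m and z of dop_purple in the frame of rack between 0.016 and 0.051 m), for 0.04 s.
At the end, for the whole second after the job is handed in: The purple dop stick stands at rest in the rack, stone up, through all three boards: foot within 6 mm of the base's upper face and 18 mm of the holes' axis, leaning less than 17 degrees; the orange dop stick still stands in its socket (foot moved less than 30 mm, leaning less than 17 degrees) (horizontal distance between dop_purple and rack below 0.018 m and z of dop_purple in the frame of rack below 0.014 m and angle between each of dop_purple, dop_amber's own z axis and vertical below 0.3 rad and linear speed of dop_purple below 0.03 m/s and distance of dop_amber from where it was at the start of the episode below 0.03 m); the robot touches nothing.
It fails at once if the purple stick is dropped through the rack (falls faster than 0.6 m/s inside it) (horizontal distance between dop_purple and rack below 0.025 m and z of dop_purple in the frame of rack below 0.08 m and linear speed of dop_purple above 0.6 m/s).
It fails at once if the orange dop stick is pulled out of its socket or knocked over (distance of dop_amber from where it was at the start of the episode above 0.04 m or angle between dop_amber's own z axis and vertical above 0.4 rad).
It also fails if it takes over 51 s, if anything falls off the work surface, if the arm or the gripper's body presses on something with over 40 N, if the wrist force passes 120 N, or if a joint passes its speed limit or range.

## Working session

There is one attempt and no reset: what is moved stays moved. The work goes in short steps, Python scripts to look and compute and a tool call to move; the robot and the scene stay as the last step left them, time stands still between calls to the robot, and variables do not carry over. Pictures are saved under pics/ and viewed, at most 10 in all, crops included, and the job is handed in when it is done.

Besides the shell and the picture viewer there is one more tool, called after "Call:" as name([rows], argument=value, ...), one row to a line, values as JSON. step_arm: Moves the arm, as the interface text tells. Its arguments: {"type":"object","properties":{"motion":{"type":"array","items":{"type":"object","properties":{"rot":{"type":"array","items":{"type":"number"}},"offset":{"type":"array","items":{"type":"number"}},"fingers":{"type":"number"}}}},"newtons":{"type":"number"}},"required":["motion"]}

```bash
mkdir -p pics
cat > h.py <<'E'
import numpy as np, cv2
from workcell import arm
def cal(n):
    c=arm.get_calibration(n); return [np.array(c[k],float) for k in("intrinsics","R","t")]
def ray(n,px):
    K,R,t=cal(n); d=R.T@np.linalg.inv(K)@[px[1],px[0],1.]; return -R.T@t,d
def atz(n,px,z):
    o,d=ray(n,px); return o+d*(z-o[2])/d[2]
def cloud(n,dep,mask):
    K,R,t=cal(n); r,c=np.nonzero(mask&(dep>0)); z=dep[r,c]
    return ((np.linalg.inv(K)@np.vstack([c,r,np.ones_like(c)])*z).T-t)@R
def proj(n,X):
    K,R,t=cal(n); p=K@(R@np.array(X,float)+t); return p[1]/p[2],p[0]/p[2]
E
python3 - <<'E'
from h import *
s=arm.observe();print(s['tcp_pos'],s['tcp_rot'],s['width'])
ims=[]
for n in("top","side"):
    p,d=arm.camera(n); cv2.imwrite(f"pics/{n}0.png",p[:,:,::-1])
    for o in("dop_purple","dop_amber","holder","rack"):
        for r in arm.cut_out(n,o)[:2]:
            c=cloud(n,d,r['mask']); 
            if len(c)==0: continue
            top=c[c[:,2]>np.percentile(c[:,2],98)-4]
            print(n,o,round(r['conf'],2),np.round(r['pixel']),len(c),'zmax',np.percentile(c[:,2],98).round(),'med',np.median(c,0).round(1),'topmid',((top.min(0)+top.max(0))/2).round(1),top.mean(0).round(1))
        for r in arm.landmark_of(n,o)[:2]:
            z=6 if 'dop' in o else 0
            print('   lm',round(r['conf'],2),np.round(r['pixel'],1),atz(n,r['pixel'],z).round(1))
E
```

```text
[200.44867779 617.68527211 237.8584659 ] [-3.13987500e+00  8.87187815e-05  2.82786763e+00] 0.9942511285288247
top dop_purple 0.77 [190. 383.] 281 zmax 177.0 med [ 585.5 -134.2  170.4] topmid [ 587.4 -137.7  175.2] [ 587.6 -137.8  174.8]
   lm 0.86 [197.5 368.6] [ 585.9 -140.9    6. ]
top dop_amber 0.64 [254. 395.] 253 zmax 176.0 med [ 489.6 -148.8  171.4] topmid [ 488.9 -153.1  174.8] [ 489.1 -153.5  174.5]
   lm 0.72 [250.7 376.6] [ 490.5 -156.5    6. ]
top holder 0.75 [221. 371.] 3060 zmax 44.0 med [ 538.3 -139.7   41.4] topmid [ 538.2 -145.3  102.6] [ 537.6 -143.3   42.1]
   lm 0.94 [222.2 371.2] [ 541.7 -147.3    0. ]
top rack 0.61 [185. 187.] 4318 zmax 90.0 med [591.8 171.3  86.2] topmid [594.6 179.4  88.9] [595.5 180.4  87.4]
   lm 0.58 [189.7 195.5] [593.3 173.8   0. ]
side dop_purple 0.97 [222. 319.] 980 zmax 174.0 med [ 586.4 -143.1  116.9] topmid [ 587.5 -138.9  172.5] [ 587.  -140.6  172.2]
   lm 0.97 [280.9 314.4] [ 587.2 -134.7    6. ]
side dop_amber 0.65 [237. 247.] 887 zmax 174.0 med [ 488.4 -159.2  125.2] topmid [ 488.4 -154.6  173. ] [ 488.5 -156.1  172.4]
   lm 0.72 [300.  249.3] [ 489.9 -158.3    6. ]
side holder 0.63 [284. 284.] 5472 zmax 42.0 med [ 534.9 -164.9   38.8] topmid [ 538.6 -146.6   52.4] [ 536.4 -149.5   39.8]
   lm 0.88 [290.7 284. ] [ 541.5 -142.1    0. ]
side rack 0.94 [150. 286.] 4032 zmax 87.0 med [592.4 155.1  58.2] topmid [596.7 178.   86.5] [595.7 177.   85.6]
   lm 0.86 [165.6 285.1] [591.9 175.6   0. ]
```

View pics/top0.png

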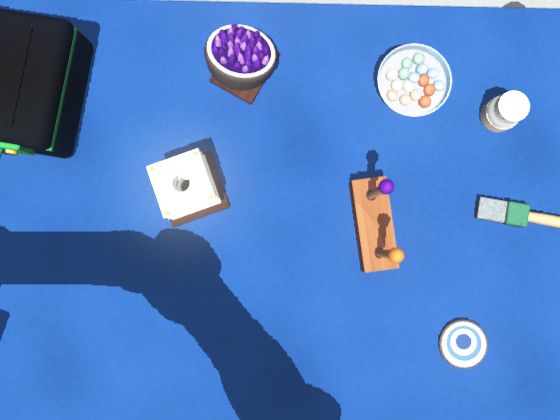

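View pics/side0.png

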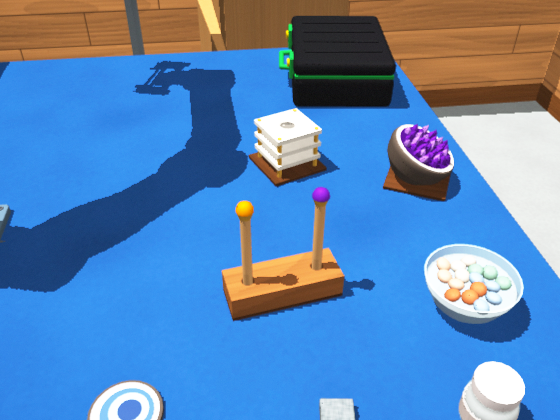

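Top view: purple stone at (187,386), amber at (256,397), rack hole at (184,181). Side view: both sticks stand upright, and the nets agree with the pictures. I'm starting towards the purple stick.

Call:
step_arm([
  {"offset": [-34, -34, 0], "rot": [0, 0, -0.12], "fingers": -1},
  {"offset": [-68, -68, 0], "rot": [0, 0, -0.24], "fingers": -1},
  {"offset": [-102, -102, 0], "rot": [0, 0, -0.36], "fingers": -1},
  {"offset": [-136, -136, 0], "rot": [0, 0, -0.48], "fingers": -1},
  {"offset": [-170, -170, 0], "rot": [0, 0, -0.48], "fingers": -1},
])

```text
time: 1.4
tcp_pos: [310.6, 402.3, 238.9]
tcp_rot: [3.141, 0.0, -2.972]
wrist_force: [0.3, -0.3, -0.8]
width: 1.0
gripper_force: 0.0
```

```bash
cat >> h.py <<'E'
from scipy.spatial.transform import Rotation as Ro
def to(X,yaw=None):
    s=arm.observe(); R=Ro.from_euler('xyz',s['tcp_rot']).as_matrix()
    print('t',s['time'],'pos',np.round(s['tcp_pos'],1),'rot',np.round(s['tcp_rot'],3),'tool offset to',X,':',np.round(R.T@(np.array(X)-s['tcp_pos']),1))
E
python3 - <<'E'
from h import *
for n in("top","side"):
    p,d=arm.camera(n); r=arm.cut_out(n,'rack')[0]; m=cv2.dilate(r['mask'].astype(np.uint8),np.ones((9,9)))>0
    K,R,t=cal(n); c=cloud(n,d,m); h=c[(abs(c[:,2]-86)<3.5)]
    q=cv2.minAreaRect(h[:,:2].astype(np.float32)); print(n,len(h),q)
    r0,c0=map(int,proj(n,[594,177,86])); print('proj',r0,c0)
    cr=p[r0-40:r0+40,c0-50:c0+50,::-1]; cv2.imwrite(f'pics/c_{n}.png',cv2.resize(cr,None,fx=6,fy=6,interpolation=cv2.INTER_CUBIC))
a,b=[cv2.imread(f'pics/c_{n}.png') for n in("top","side")]
cv2.imwrite('pics/both.png',cv2.resize(np.vstack([a,b]),None,fx=.6,fy=.6))
to([587,-138.5,240])
E
```

```text
top 2714 ((595.8065185546875, 180.574951171875), (90.86103820800781, 90.39317321777344), 21.213764190673828)
proj 183 182
side 1253 ((596.4632568359375, 180.58831787109375), (93.51258087158203, 93.8472671508789), 20.44676399230957)
proj 125 286
t 1.6 pos [310.5 403.6 239.1] rot [ 3.141e+00  1.000e-03 -2.978e+00] tool offset to [587, -138.5, 240] : [-184.5 -579.9   -1.2]
```

View pics/both.png

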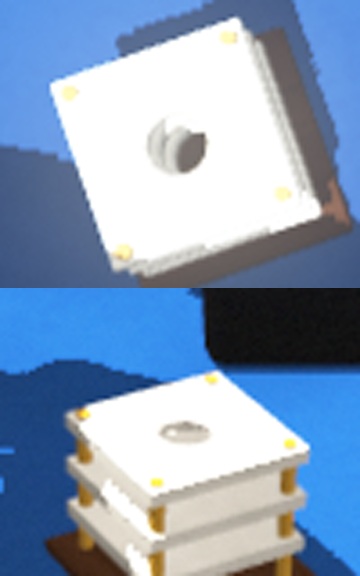

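The crops show the hole centred on the top board, at about (183,181) in the top view, so the rack axis is near (595,179).

Call:
step_arm([
  {"offset": [-15, -46, 0], "fingers": -1},
  {"offset": [-30, -92, 0], "fingers": -1},
  {"offset": [-45, -138, 0], "fingers": -1},
  {"offset": [-60, -184, 0], "fingers": -1},
  {"offset": [-75, -230, 0], "fingers": -1},
])

```text
validation failed for argument at $.mo...
```

Call:
step_arm([
  {"offset": [-15, -46, 0], "fingers": -1},
  {"offset": [-30, -92, 0], "fingers": -1},
  {"offset": [-45, -138, 0], "fingers": -1},
  {"offset": [-60, -184, 0], "fingers": -1},
  {"offset": [-75, -230, 0], "fingers": -1},
])

```text
validation failed for argument at $.mo...
```

Call:
step_arm([
  {"offset": [-12, -40, 0], "fingers": -1},
  {"offset": [-24, -80, 0], "fingers": -1},
  {"offset": [-34, -118, 0], "fingers": -1},
  {"offset": [-34, -118, 0], "fingers": -1},
  {"offset": [-34, -118, 0], "fingers": -1},
])

```text
validation failed for argument at $.mo...
```

Run:
```python
from h import *
to([587,-138.5,115])
p,d=arm.camera('side'); cv2.imwrite('pics/s2.png',p[80:340,150:450,::-1])
```

```text
t 1.6 pos [310.5 403.6 239.1] rot [ 3.141e+00  1.000e-03 -2.978e+00] tool offset to [587, -138.5, 115] : [-184.4 -580.   123.8]
```

View pics/s2.png

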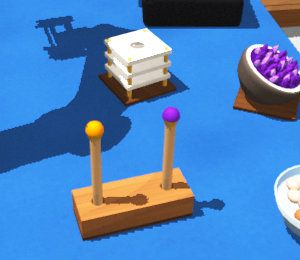

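The moves were refused because each row needs "rot". The picture shows the scene unchanged, with the arm not yet there. I'll repeat the moves with "rot".

Call:
step_arm([
  {"rot": [0, 0, 0], "offset": [-15, -46, 0], "fingers": -1},
  {"rot": [0, 0, 0], "offset": [-30, -92, 0], "fingers": -1},
  {"rot": [0, 0, 0], "offset": [-45, -138, 0], "fingers": -1},
  {"rot": [0, 0, 0], "offset": [-60, -184, 0], "fingers": -1},
  {"rot": [0, 0, 0], "offset": [-75, -230, 0], "fingers": -1},
])

```text
time: 2.15
tcp_pos: [422.5, 190.2, 239.0]
tcp_rot: [3.141, 0.001, -2.972]
wrist_force: [1.0, 0.5, 0.3]
width: 0.996
gripper_force: 0.0
```

Call:
step_arm([
  {"rot": [0, 0, 0], "offset": [-15, -46, 0], "fingers": -1},
  {"rot": [0, 0, 0], "offset": [-30, -92, 0], "fingers": -1},
  {"rot": [0, 0, 0], "offset": [-45, -138, 0], "fingers": -1},
  {"rot": [0, 0, 0], "offset": [-60, -184, 0], "fingers": -1},
  {"rot": [0, 0, 0], "offset": [-75, -230, 0], "fingers": -1},
])

```text
time: 2.65
tcp_pos: [535.5, -24.2, 238.8]
tcp_rot: [3.141, 0.001, -2.972]
wrist_force: [0.0, 0.2, 1.3]
width: 1.0
gripper_force: 0.0
```

Call:
step_arm([
  {"rot": [0, 0, 0], "offset": [-12, -40, 0], "fingers": -1},
  {"rot": [0, 0, 0], "offset": [-24, -80, 0], "fingers": -1},
  {"rot": [0, 0, 0], "offset": [-34, -118, 0], "fingers": -1},
  {"rot": [0, 0, 0], "offset": [-34, -118, 0], "fingers": -1},
  {"rot": [0, 0, 0], "offset": [-34, -118, 0], "fingers": -1},
])

```text
time: 3.15
tcp_pos: [587.8, -134.1, 238.2]
tcp_rot: [3.141, -0.0, -2.974]
wrist_force: [-0.8, 0.3, -0.7]
width: 1.0
gripper_force: 0.0
```

Run:
```python
from h import *
to([587,-138.5,115])
```

```text
t 3.15 pos [ 587.8 -134.1  238.2] rot [ 3.141 -0.    -2.974] tool offset to [587, -138.5, 115] : [  1.5  -4.3 123.2]
```

Centred above the stick; I descend with the fingers straddling it.

Call:
step_arm([
  {"rot": [0, 0, 0], "offset": [1.5, -4.5, 0], "fingers": -1},
  {"rot": [0, 0, 0], "offset": [1.5, -4.5, 30], "fingers": -1},
  {"rot": [0, 0, 0], "offset": [1.5, -4.5, 60], "fingers": -1},
  {"rot": [0, 0, 0], "offset": [1.5, -4.5, 80], "fingers": -1},
  {"rot": [0, 0, 0], "offset": [1.5, -4.5, 80], "fingers": -1},
])

```text
time: 3.65
tcp_pos: [584.3, -137.6, 156.1]
tcp_rot: [3.139, -0.005, -2.972]
wrist_force: [-1.1, -0.1, 0.1]
width: 1.003
gripper_force: 0.0
```

Call:
step_arm([
  {"rot": [0, 0, 0], "offset": [0, 0, 12], "fingers": -1},
  {"rot": [0, 0, 0], "offset": [0, 0, 24], "fingers": -1},
  {"rot": [0, 0, 0], "offset": [0, 0, 36], "fingers": -1},
  {"rot": [0, 0, 0], "offset": [0, 0, 43], "fingers": -1},
  {"rot": [0, 0, 0], "offset": [0, 0, 43], "fingers": -1},
])

```text
time: 4.15
tcp_pos: [585.5, -140.0, 114.6]
tcp_rot: [3.141, -0.002, -2.975]
wrist_force: [1.1, -0.2, 0.6]
width: 0.998
gripper_force: 0.0
```

Run:
```python
from h import *
to([587,-138.5,115])
p,d=arm.camera('side'); q,d=arm.camera('top')
f=lambda x:cv2.resize(x[:,:,::-1],None,fx=2.5,fy=2.5)
cv2.imwrite('pics/s3.png',np.hstack([f(p[140:320,220:380]),f(q[130:310,310:460])]))
```

```text
t 4.15 pos [ 585.5 -140.   114.6] rot [ 3.141e+00 -2.000e-03 -2.975e+00] tool offset to [587, -138.5, 115] : [-1.7  1.3 -0.4]
```

View pics/s3.png

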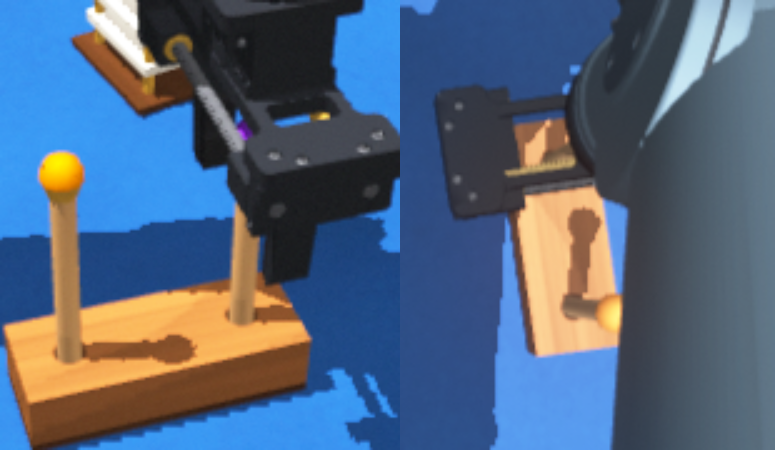

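The fingers straddle the purple stick: its stone shows between them at (243,130), and the wood at (243,280). I'm closing.

Call:
step_arm([
  {"rot": [0, 0, 0], "offset": [-1, 1, 0], "fingers": 0},
  {"rot": [0, 0, 0], "offset": [-1, 1, 0], "fingers": 0.4},
  {"rot": [0, 0, 0], "offset": [-1, 1, 0], "fingers": 0.6},
  {"rot": [0, 0, 0], "offset": [-1, 1, 0], "fingers": 0.8},
  {"rot": [0, 0, 0], "offset": [-1, 1, 0], "fingers": 1},
], newtons=20)

```text
time: 4.75
tcp_pos: [587.1, -139.1, 115.8]
tcp_rot: [-3.142, 0.0, -2.975]
wrist_force: [-1.0, -0.6, -0.7]
width: 0.569
gripper_force: 0.0
```

Call:
step_arm([
  {"rot": [0, 0, 0], "offset": [0, 0, 0], "fingers": 1},
  {"rot": [0, 0, 0], "offset": [0, 0, 0], "fingers": 1},
  {"rot": [0, 0, 0], "offset": [0, 0, 0], "fingers": 1},
  {"rot": [0, 0, 0], "offset": [0, 0, 0], "fingers": 1},
  {"rot": [0, 0, 0], "offset": [0, 0, 0], "fingers": 1},
], newtons=20)

```text
time: 5.25
tcp_pos: [587.2, -139.0, 115.9]
tcp_rot: [-3.142, 0.0, -2.975]
wrist_force: [0.0, -0.1, 0.0]
width: 0.203
gripper_force: 19.0
```

Call:
step_arm([
  {"rot": [0, 0, 0], "offset": [0, 0, 0], "fingers": 1},
  {"rot": [0, 0, 0], "offset": [0, 0, 0], "fingers": 1},
])

```text
time: 5.45
tcp_pos: [587.1, -139.1, 115.8]
tcp_rot: [-3.142, 0.0, -2.975]
wrist_force: [-0.8, -0.7, 1.0]
width: 0.207
gripper_force: 19.0
```

Run:
```python
from h import *
to([587,-138.5,115]); s=arm.observe(); print(s['width'],s['gripper_force'],s['torque'])
p,d=arm.camera('side')
cv2.imwrite('pics/s4.png',cv2.resize(p[140:320,220:380,::-1],None,fx=3,fy=3))
```

```text
t 5.45 pos [ 587.1 -139.1  115.8] rot [-3.142  0.    -2.975] tool offset to [587, -138.5, 115] : [0.1 0.6 0.8]
0.20653156629397187 18.985145717197156 [0.02515404 0.00916708 0.05396178]
```

View pics/s4.png

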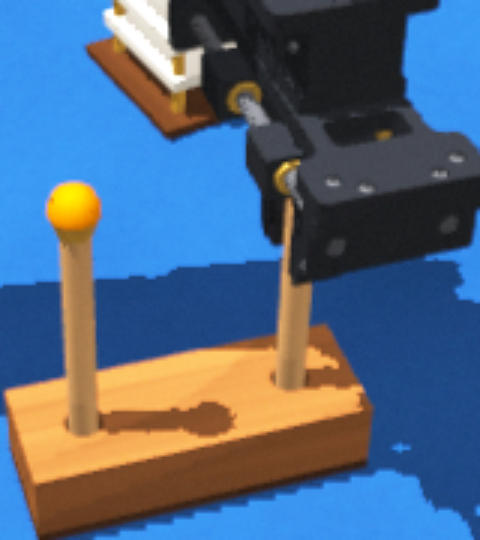

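The fingers hold the wood below the stone, and the stick is upright. I'm lifting it straight up.

Call:
step_arm([
  {"rot": [0, 0, 0], "offset": [0, 0, -10], "fingers": 1},
  {"rot": [0, 0, 0], "offset": [0, 0, -22], "fingers": 1},
  {"rot": [0, 0, 0], "offset": [0, 0, -34], "fingers": 1},
  {"rot": [0, 0, 0], "offset": [0, 0, -46], "fingers": 1},
  {"rot": [0, 0, 0], "offset": [0, 0, -60], "fingers": 1},
])

```text
time: 6.0
tcp_pos: [587.1, -139.0, 177.0]
tcp_rot: [-3.142, 0.0, -2.975]
wrist_force: [-0.4, 0.2, -1.6]
width: 0.207
gripper_force: 19.2
```

Call:
step_arm([
  {"rot": [0, 0, 0], "offset": [0, 0, -15], "fingers": 1},
  {"rot": [0, 0, 0], "offset": [0, 0, -30], "fingers": 1},
  {"rot": [0, 0, 0], "offset": [0, 0, -45], "fingers": 1},
  {"rot": [0, 0, 0], "offset": [0, 0, -60], "fingers": 1},
  {"rot": [0, 0, 0], "offset": [0, 0, -60], "fingers": 1},
])

```text
time: 6.5
tcp_pos: [588.4, -139.5, 238.4]
tcp_rot: [-3.14, 0.004, -2.975]
wrist_force: [0.8, -0.6, -0.6]
width: 0.207
gripper_force: 19.2
```

Run:
```python
from h import *
to([595,179,235]); s=arm.observe(); print(s['width'],s['gripper_force'],s['wrist_force'])
p,d=arm.camera('side')
cv2.imwrite('pics/s5.png',cv2.resize(p[60:320,200:400,::-1],None,fx=2,fy=2))
for r in arm.cut_out('side','dop_purple')[:1]:
    c=cloud('side',d,r['mask']); print(r['conf'],len(c))
    for z in range(100,200,10):
        k=c[abs(c[:,2]-z)<5]
        if len(k)>3: print(z,len(k),np.median(k,0).round(1))
```

```text
t 6.5 pos [ 588.4 -139.5  238.4] rot [-3.14   0.004 -2.975] tool offset to [595, 179, 235] : [-59.1 313.    3.2]
0.20682749891697394 19.231110314030957 [ 0.75993517 -0.6364991  -0.55172506]
0.6 830
130 30 [ 589.3 -144.   132.6]
140 67 [ 588.8 -143.4  139.8]
150 62 [ 588.5 -143.9  150. ]
160 68 [ 589.1 -144.3  159.8]
170 72 [ 588.2 -143.8  170. ]
180 71 [ 589.  -144.1  179.6]
190 75 [ 588.3 -144.3  190.1]
```

View pics/s5.png

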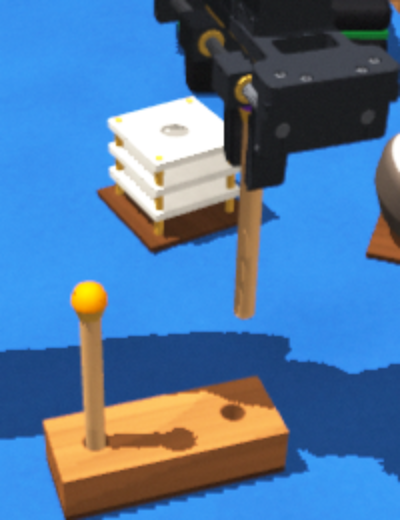

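The stick is out and hangs vertical under the TCP, foot at about z 128. Next I carry it over to the rack.

Call:
step_arm([
  {"rot": [0, 0, 0], "offset": [-4, 20, 0], "fingers": 1},
  {"rot": [0, 0, 0], "offset": [-11, 58, 0], "fingers": 1},
  {"rot": [0, 0, 0], "offset": [-18, 96, 0], "fingers": 1},
  {"rot": [0, 0, 0], "offset": [-25, 134, 0], "fingers": 1},
  {"rot": [0, 0, 0], "offset": [-32, 172, 0], "fingers": 1},
])

```text
time: 7.1
tcp_pos: [589.4, 37.3, 234.7]
tcp_rot: [3.142, -0.002, -2.976]
wrist_force: [0.5, -0.2, -1.7]
width: 0.207
gripper_force: 19.2
```

Call:
step_arm([
  {"rot": [0, 0, 0], "offset": [-7, 38, 0], "fingers": 1},
  {"rot": [0, 0, 0], "offset": [-14, 76, 0], "fingers": 1},
  {"rot": [0, 0, 0], "offset": [-21, 112, 0], "fingers": 1},
  {"rot": [0, 0, 0], "offset": [-27, 141, 0], "fingers": 1},
  {"rot": [0, 0, 0], "offset": [-27, 141, 0], "fingers": 1},
])

```text
time: 7.6
tcp_pos: [591.9, 185.6, 234.3]
tcp_rot: [3.139, -0.002, -2.968]
wrist_force: [0.5, 0.7, -1.2]
width: 0.209
gripper_force: 19.2
```

Call:
step_arm([
  {"rot": [0, 0, 0], "offset": [0, 0, 0], "fingers": 1},
  {"rot": [0, 0, 0], "offset": [0, 0, 0], "fingers": 1},
  {"rot": [0, 0, 0], "offset": [0, 0, 0], "fingers": 1},
])

```text
time: 7.9
tcp_pos: [593.5, 177.6, 235.5]
tcp_rot: [-3.141, -0.0, -2.978]
wrist_force: [0.3, 0.6, -0.4]
width: 0.204
gripper_force: 19.2
```

Run:
```python
from h import *
to([595,179,235]); s=arm.observe(); print(s['width'],s['gripper_force'])
p,d=arm.camera('side')
cv2.imwrite('pics/s6.png',cv2.resize(p[40:200,210:360,::-1],None,fx=3.5,fy=3.5))
K,R,t=cal('side')
for r in arm.cut_out('side','dop_purple')[:1]:
    c=cloud('side',d,r['mask']); print(r['conf'],len(c))
    for z in range(100,200,10):
        k=c[abs(c[:,2]-z)<5]
        if len(k)>3: print(z,len(k),np.median(k,0).round(1))
print(proj('side',[595,179,128]),proj('side',[595,179,86]))
```

```text
t 7.9 pos [593.5 177.6 235.5] rot [-3.141 -0.    -2.978] tool offset to [595, 179, 235] : [-1.7  1.1  0.5]
0.20445987598688584 19.231247086281655
0.85 474
130 36 [593.2 173.4 130.8]
140 40 [594.6 173.  140.1]
150 41 [593.  173.1 150. ]
160 42 [593.4 172.2 160.2]
170 44 [593.8 172.6 169.8]
180 42 [592.6 173.2 179.4]
190 53 [593.6 173.  190.2]
(np.float64(103.95832206438054), np.float64(287.4478793178053)) (np.float64(124.8892168338262), np.float64(287.0895839765563))
```

View pics/s6.png

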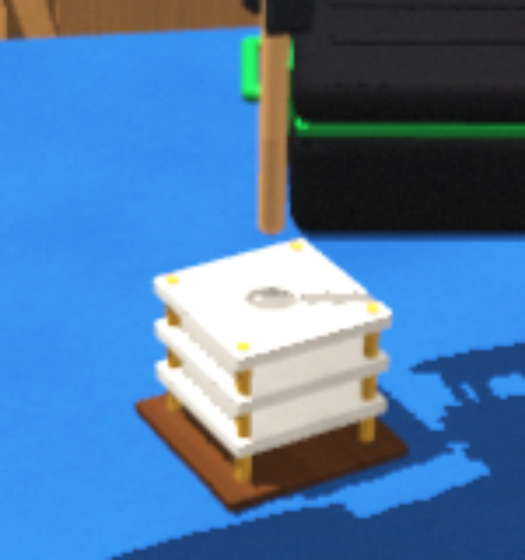

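The stick's foot is at column 271 of the crop, directly over the hole's centre at (296,271). I'm lowering it in stages while watching the force.

Call:
step_arm([
  {"rot": [0, 0, 0], "offset": [-1, 1, 10], "fingers": 1},
  {"rot": [0, 0, 0], "offset": [-1, 1, 18], "fingers": 1},
  {"rot": [0, 0, 0], "offset": [-1, 1, 26], "fingers": 1},
  {"rot": [0, 0, 0], "offset": [-1, 1, 32], "fingers": 1},
  {"rot": [0, 0, 0], "offset": [-1, 1, 38], "fingers": 1},
])

```text
time: 8.5
tcp_pos: [594.1, 180.5, 196.9]
tcp_rot: [-3.141, -0.001, -2.975]
wrist_force: [0.6, -0.1, 0.0]
width: 0.213
gripper_force: 19.2
```

Call:
step_arm([
  {"rot": [0, 0, 0], "offset": [0, 0, 5], "fingers": 1},
  {"rot": [0, 0, 0], "offset": [0, 0, 10], "fingers": 1},
  {"rot": [0, 0, 0], "offset": [0, 0, 15], "fingers": 1},
  {"rot": [0, 0, 0], "offset": [0, 0, 20], "fingers": 1},
  {"rot": [0, 0, 0], "offset": [0, 0, 20], "fingers": 1},
])

```text
time: 9.0
tcp_pos: [593.8, 180.5, 177.0]
tcp_rot: [-3.141, -0.001, -2.975]
wrist_force: [-0.5, -0.7, -0.9]
width: 0.207
gripper_force: 19.2
```

Run:
```python
from h import *
to([595,179,120]); s=arm.observe(); print(s['width'],s['gripper_force'],s['wrist_force'])
p,d=arm.camera('side')
cv2.imwrite('pics/s7.png',cv2.resize(p[60:200,220:360,::-1],None,fx=4,fy=4))
```

```text
t 9.0 pos [593.8 180.5 177. ] rot [-3.141e+00 -1.000e-03 -2.975e+00] tool offset to [595, 179, 120] : [-1.  -1.6 57. ]
0.2069949838837737 19.231439605173364 [-0.54386587 -0.70906742 -0.94486415]
```

View pics/s7.png

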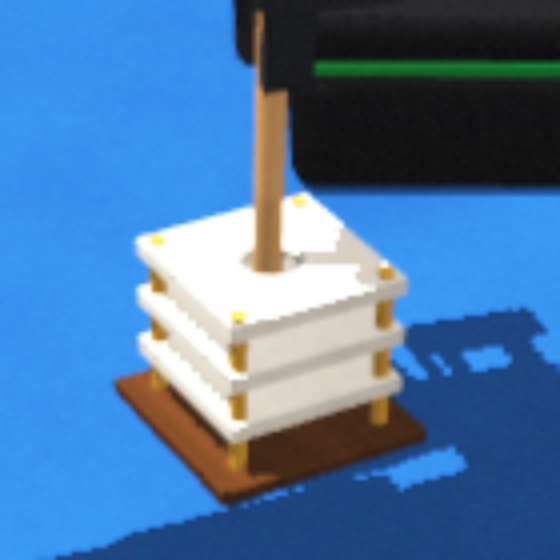

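The foot is through the top board with room on both sides: hole spans columns 243–303, stick is at 270. No contact force, so I continue down.

Call:
step_arm([
  {"rot": [0, 0, 0], "offset": [0, -1, 6], "fingers": 1},
  {"rot": [0, 0, 0], "offset": [0, -1, 12], "fingers": 1},
  {"rot": [0, 0, 0], "offset": [0, -1, 18], "fingers": 1},
  {"rot": [0, 0, 0], "offset": [0, -1, 24], "fingers": 1},
  {"rot": [0, 0, 0], "offset": [0, -1, 30], "fingers": 1},
])

```text
time: 9.55
tcp_pos: [594.3, 179.6, 147.1]
tcp_rot: [-3.142, -0.0, -2.975]
wrist_force: [0.3, -0.1, -0.7]
width: 0.205
gripper_force: 19.2
```

Call:
step_arm([
  {"rot": [0, 0, 0], "offset": [0, 0, 5], "fingers": 1},
  {"rot": [0, 0, 0], "offset": [0, 0, 10], "fingers": 1},
  {"rot": [0, 0, 0], "offset": [0, 0, 15], "fingers": 1},
  {"rot": [0, 0, 0], "offset": [0, 0, 20], "fingers": 1},
  {"rot": [0, 0, 0], "offset": [0, 0, 24], "fingers": 1},
])

```text
time: 10.05
tcp_pos: [594.4, 179.6, 123.3]
tcp_rot: [-3.142, -0.0, -2.975]
wrist_force: [-0.2, 0.2, -1.2]
width: 0.204
gripper_force: 19.2
```

Foot should be about 5 mm above the base; I feel for contact in 1–2 mm steps.

Call:
step_arm([
  {"rot": [0, 0, 0], "offset": [0, 0, 1], "fingers": 1},
  {"rot": [0, 0, 0], "offset": [0, 0, 2], "fingers": 1},
  {"rot": [0, 0, 0], "offset": [0, 0, 3], "fingers": 1},
  {"rot": [0, 0, 0], "offset": [0, 0, 4], "fingers": 1},
])

```text
time: 10.45
tcp_pos: [594.6, 179.6, 119.9]
tcp_rot: [3.142, 0.0, -2.975]
wrist_force: [0.6, 0.1, 0.2]
width: 0.207
gripper_force: 19.2
```

Call:
step_arm([
  {"rot": [0, 0, 0], "offset": [0, 0, 0.5], "fingers": 1},
  {"rot": [0, 0, 0], "offset": [0, 0, 1], "fingers": 1},
  {"rot": [0, 0, 0], "offset": [0, 0, 1], "fingers": 1},
])

```text
time: 10.75
tcp_pos: [594.4, 179.6, 118.7]
tcp_rot: [-3.142, 0.0, -2.975]
wrist_force: [0.2, -1.1, -0.3]
width: 0.21
gripper_force: 19.2
```

Call:
step_arm([
  {"rot": [0, 0, 0], "offset": [0, 0, 0.5], "fingers": 1},
  {"rot": [0, 0, 0], "offset": [0, 0, 1], "fingers": 1},
  {"rot": [0, 0, 0], "offset": [0, 0, 1], "fingers": 1},
])

```text
time: 11.05
tcp_pos: [594.6, 179.6, 117.9]
tcp_rot: [3.141, 0.0, -2.975]
wrist_force: [-0.1, -0.1, 0.5]
width: 0.205
gripper_force: 19.1
```

Call:
step_arm([
  {"rot": [0, 0, 0], "offset": [0, 0, 0.5], "fingers": 1},
  {"rot": [0, 0, 0], "offset": [0, 0, 1], "fingers": 1},
  {"rot": [0, 0, 0], "offset": [0, 0, 1], "fingers": 1},
])

```text
time: 11.35
tcp_pos: [595.5, 179.9, 117.7]
tcp_rot: [3.141, 0.002, -2.975]
wrist_force: [-0.8, -0.3, 5.4]
width: 0.207
gripper_force: 18.3
```

Contact: 5.4 N at the expected height, so the foot stands on the base. I'm opening.

Call:
step_arm([
  {"rot": [0, 0, 0], "offset": [0, 0, -1], "fingers": 1},
  {"rot": [0, 0, 0], "offset": [0, 0, -1], "fingers": 0.5},
  {"rot": [0, 0, 0], "offset": [0, 0, -1], "fingers": 0},
  {"rot": [0, 0, 0], "offset": [0, 0, -1], "fingers": -1},
  {"rot": [0, 0, 0], "offset": [0, 0, -1], "fingers": -1},
])

```text
time: 11.85
tcp_pos: [594.3, 179.5, 117.5]
tcp_rot: [-3.142, -0.0, -2.975]
wrist_force: [0.6, -0.8, 0.2]
width: 0.5
gripper_force: 0.0
```

Call:
step_arm([
  {"rot": [0, 0, 0], "offset": [0, 0, 0], "fingers": -1},
  {"rot": [0, 0, 0], "offset": [0, 0, 0], "fingers": -1},
  {"rot": [0, 0, 0], "offset": [0, 0, 0], "fingers": -1},
  {"rot": [0, 0, 0], "offset": [0, 0, 0], "fingers": -1},
  {"rot": [0, 0, 0], "offset": [0, 0, 0], "fingers": -1},
])

```text
time: 12.35
tcp_pos: [594.5, 179.6, 117.7]
tcp_rot: [3.142, 0.0, -2.975]
wrist_force: [-0.3, 0.1, -0.5]
width: 0.948
gripper_force: 0.0
```

Run:
```python
from h import *
to([595,179,240]); s=arm.observe(); print(s['width'],s['gripper_force'],s['wrist_force'])
p,d=arm.camera('side')
cv2.imwrite('pics/s8.png',cv2.resize(p[60:200,220:360,::-1],None,fx=4,fy=4))
```

```text
t 12.35 pos [594.5 179.6 117.7] rot [ 3.142  0.    -2.975] tool offset to [595, 179, 240] : [  -0.4   -0.7 -122.3]
0.9475535227967985 0.0 [-0.29575275  0.0954912  -0.48134455]
```

View pics/s8.png

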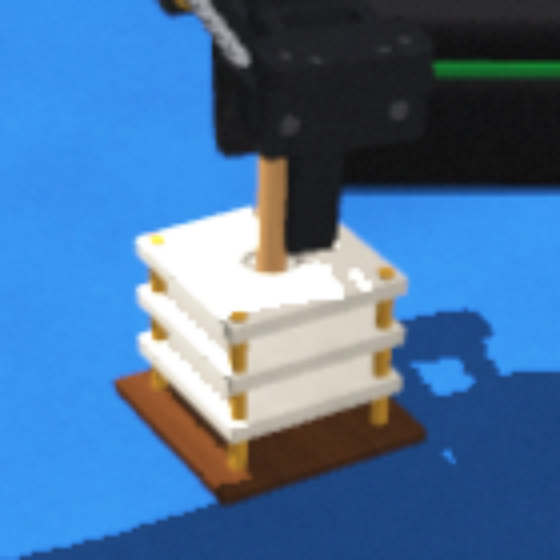

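The fingers are open and the stick (column 272) stands upright in the hole. I'm retreating straight up.

Call:
step_arm([
  {"rot": [0, 0, 0], "offset": [0, 0, -10], "fingers": -1},
  {"rot": [0, 0, 0], "offset": [0, 0, -25], "fingers": -1},
  {"rot": [0, 0, 0], "offset": [0, 0, -45], "fingers": -1},
  {"rot": [0, 0, 0], "offset": [0, 0, -70], "fingers": -1},
  {"rot": [0, 0, 0], "offset": [0, 0, -95], "fingers": -1},
])

```text
time: 12.9
tcp_pos: [594.6, 179.6, 215.1]
tcp_rot: [3.141, 0.001, -2.975]
wrist_force: [-0.1, 0.4, -0.1]
width: 1.002
gripper_force: 0.0
```

Call:
step_arm([
  {"rot": [0, 0, 0], "offset": [0, 0, -20], "fingers": -1},
  {"rot": [0, 0, 0], "offset": [0, 0, -30], "fingers": -1},
  {"rot": [0, 0, 0], "offset": [0, 0, -30], "fingers": -1},
  {"rot": [0, 0, 0], "offset": [0, 0, -30], "fingers": -1},
])

```text
time: 13.3
tcp_pos: [594.1, 179.5, 242.4]
tcp_rot: [-3.142, -0.001, -2.975]
wrist_force: [-0.4, -0.2, -0.5]
width: 0.996
gripper_force: 0.0
```

Run:
```python
from h import *
p,d=arm.camera('side')
for o in('dop_purple','dop_amber'):
  for r in arm.cut_out('side',o)[:1]:
    c=cloud('side',d,r['mask']); print(o,r['conf'],len(c),'zmax',np.percentile(c[:,2],99))
    for z in (60,100,120,140,165):
        k=c[abs(c[:,2]-z)<5]
        if len(k)>3: print(z,len(k),np.median(k,0).round(1))
s=arm.observe();print(s['tcp_pos'],s['time'])
```

```text
dop_purple 0.63 454 zmax 176.07770071109027
100 37 [593.9 175.1  99.9]
120 35 [595.3 174.8 120.6]
140 41 [595.2 175.4 139.6]
165 60 [595.3 171.6 166.4]
dop_amber 0.84 861 zmax 174.3191303901665
60 53 [ 488.3 -158.9   60.5]
100 52 [ 488.1 -159.3  100.1]
120 53 [ 488.7 -159.   120.5]
140 52 [ 488.1 -159.   139.6]
165 115 [ 488.4 -162.2  166.3]
[593.76301132 179.37376637 241.54506504] 13.45
```

The purple stick is upright with its top at z 176 (8 + 168), so its foot is on the base. The amber stick hasn't moved.

```bash
python3 -c "
from workcell import arm
print(arm.finish_job())"
```

```text
the job is handed in; nothing more can be done
None
```

The purple dop stick stands upright on the rack's base through all three boards, the orange one is still in its socket, and I handed the job in at about 13.5 s; no verdict came back.

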